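# Reset and restart the hydraulic bench pump

### The arm

A 6-joint arm with a two-finger parallel gripper is mounted at the origin on the work surface. World frame = base frame: x ahead of the robot, y to its left, z up, the work surface at z = 0. Lengths are in mm, angles in rad, forces in N, time in s.
With the tool pointing down it reaches from about 350 to 875 mm from the base axis. Payload 4.2 kg.
Tool frame: the origin (TCP) lies at the very end of the fingers, on their centre line; the grasp point (between the pads) lies 19 mm behind it; z points along the fingers, y is the line along which they close (so a half turn about z gives the same grasp; the last joint's range is limited). The gripper opens to 85 mm and grips with 20 to 120 N. Pads are 22 mm wide; open, the fingers measure 114 mm over their backs; the gripper's body (76 mm by 85 mm) begins 54 mm behind the grasp point. The pads swing forward as they close: fully open they stand 13 mm farther back than shut.
Start: joints at [1.413, 0.385, 0.008, 0, -1.194, -0.259], TCP at [252.989, 571.485, 231.312] pointing down, gripper open.
Joint ranges: [-3.14, 3.14], [-1.21, 2.06], [-1.07, 1.41], [-3.16, 2.05], [-2.99, -0.16], [-3.1, 3.1]. Speed limits (rad/s): [2.79, 2.79, 3.14, 3.14, 3.14, 3.14].

### API

Orientations are given as a unit quaternion [x, y, z, w].
In Python, from bench import arm, optics gives the robot as it stands. The module is installed in compiled form; this text tells all that it offers.
- The arm moves only by the tool step_arm, never from a script. Its argument "motion" is a list of rows, each an object with "dr": the turn, a rotation vector about the tool's x, y, z in units of 8 degrees (1.0 is 8 degrees), a list of three; "slide": the shift along the tool's x, y, z in mm, a list of three; "jaw": the finger opening in mm, from 0 to 85.4. A call has exactly 8 rows; each row is the pose to reach, as a shift and turn from the pose commanded when the call began, along the tool's axes at that moment; what a row does not reach only later rows make up. A row lasts 1/8 s, in which the tool goes at most 62.5 mm and 10.7 degrees, less where a joint would pass 70% of its speed; a pose out of reach is approached as far as the arm can. A call with a gripper value outside its range is refused whole. The fingers move at their own pace and stop on an object; the grip force is fixed at half the most. Time passes only in rows, so rows that repeat a pose let the fingers close, or fill a call up. It gives the time, the measured TCP pose, the force, the opening and the grip force at its end, in the units of the state.
- arm.read_state(): the state, without advancing time (a new reading comes with each control period).
- optics.get_image(name): name is "scene" or "top"; returns the picture (384x512x3 uint8, blue, green, red); there is no depth.
- optics.camera_info(name): a dict with "camera_matrix" (3x3 intrinsics, pixels), "view" (4x4, takes a point from world to camera coordinates). Camera axes: x right, y up, looking along -z (the intrinsics and any distortion apply to the point x, -y, -z); pixel columns grow to the right and rows downward; lengths in mm; the calibration is good to about 2 mm. A picture is of the moment at which its call begins. camera_info takes no time and is no camera call.
- arm.job_done(): hands the job in; it is judged then, once.
The state is a dict: "clock": time; "joints": joint angles; "joint_vel": joint speeds; "joint_efforts": joint torques, N m; "position": TCP position; "ee_rot": TCP orientation; "contact_force": force on the tool from outside, world axes, zero at the start; "wrist_torque": the same for the moment, N m; "gripper_width": finger opening in mm; "grasp_force": force on a finger pad.
Only numpy, scipy, OpenCV 4.12 (cv2) and the standard library are available. Lean on these libraries where they do the work, as an engineer would, in place of code of your own. Each camera call takes 0.05 s, during which the arm holds its last target. There are 200 camera calls.

### The job

The hydraulic bench's pump has tripped out. With a fingertip, reach down into the round well on the pump starter box and press the sunken overload reset button fully in, let it spring back out, then press the square start key fully down until it latches and stays in. Do not press the mushroom stop button, do not shift or pick up the fittings lying around the box, and finish clear of everything.

Things in the scene. Friction and masses are not known exactly. Their poses are not given: they have to be found in the camera images.
- starter_box: Grey metal box fixed to the bench, 112 (x) by 280 (y) by 70 mm high; origin: centre of its underside, z up, y along its long side. On its lid three square 80 mm units stand side by side, at y = -84, 0 and +84 mm, turned with the box; which stands where changes from run to run. A 20 mm conduit leaves its +x side and bends down to the bench, all below 50 mm high, 110 mm from its centre.
- reset_top (a point): Centre of the top face of the reset button: round, ivory, 30 mm in diameter, at the bottom of a round well. At rest it is 86 mm above the bench, 16 mm below the well's rim. The point moves with the button.
- reset_rim (a point): Centre of the reset well's mouth, 102 mm above the bench: a round well 56 mm in diameter in a flat-topped 80 by 80 mm block. Its floor around the button is 72 mm above the bench.
- reset_button (a joint): Reset button travel in m: 0 out, 0.007 fully in (straight down). Spring return: about 1.5 N to start moving, 3.5 N fully in.
- start_top (a point): Centre of the top face of the start key: square, ivory, 44 by 44 mm, sides parallel to the box, in a square recess of 54 by 54 mm in an 80 by 80 mm block whose flat top is 98 mm above the bench. Out, the key's top is 92 mm above the bench, 6 mm below the block's top; the recess floor is at 72 mm. The point moves with the key.
- start_key (a joint): Start key travel in m: 0 out (pump off), 0.007 fully in (straight down). Snap action: about 3 N to start moving, then less; pressed less than about 3 mm it springs back out, pressed past about 4.5 mm it snaps in and stays latched at 0.007.
- stop_top (a point): Top centre of the stop button, a ivory mushroom head 40 mm in diameter standing on a low unit whose flat top is 84 mm above the bench; the head's top is 111 mm above the bench. Not to be pressed.
- stop_button (a joint): Stop button travel in m: 0 out, 0.006 fully in (straight down), spring return.
- coupler: Bystander: loose steel coupler body standing upright, 42 mm across, 72 mm high, 0.4 kg; origin at the centre of its underside.
- adapter: Bystander: loose tarnished bronze gauge adapter standing upright, 31 mm across its hexagon, 46 mm high; origin at the centre of its underside.
- cap_a: Bystander: loose red nylon tip protector standing on its rim, 27 mm in diameter, 30 mm high; origin at the centre of its underside.
- cap_b: Bystander: a second red nylon tip protector like the first.

How it is judged (in metres and radians):
On the way, in this order (a step that is already met when the one before it is completed fails the run):
1. the reset button is pressed fully in, while the start key is still out (value of joint reset_button above 0.0055 m and value of joint start_key below 0.002 m), for 0.1 s.
2. the reset button has sprung back and the start key is pressed in (value of joint reset_button below 0.0015 m and value of joint start_key above 0.0055 m), for 0.1 s.
At the end, for the whole second after the job is handed in: The start key is latched in (at least 5.5 of its 7 mm) after the reset button was pressed (at least 5.5 of 7 mm) and released; the reset and stop buttons are out (within 1.5 mm) and the four loose fittings stand upright within 15 mm of where they were (all of step 2 and value of joint stop_button below 0.0015 m and distance of each of coupler, adapter, cap_a, cap_b from where it was at the start of the episode below 0.015 m and angle between each of coupler, adapter, cap_a, cap_b's own z axis and vertical below 0.2 rad); the robot touches nothing.
It fails at once if the stop button is pressed (2 mm or more) (value of joint stop_button above 0.002 m).
It fails at once if a fitting beside the box is picked up, shifted more than 15 mm or knocked over (distance of any of coupler, adapter, cap_a, cap_b from where it was at the start of the episode above 0.015 m or angle between any of coupler, adapter, cap_a, cap_b's own z axis and vertical above 0.5 rad).
It also fails if it takes over 40 s, if anything falls off the work surface, if the arm or the gripper's body presses on something with over 40 N, if the wrist force passes 120 N, or if a joint passes its speed limit or range.

## Working session

There is one attempt and no reset: what is moved stays moved. The work goes in short steps, Python scripts to look and compute and a tool call to move; the robot and the scene stay as the last step left them, time stands still between calls to the robot, and variables do not carry over. Pictures are saved under pics/ and viewed, at most 10 in all, crops included, and the job is handed in when it is done.

Besides the shell and the picture viewer there is one more tool, called after "Emit:" by a JSON object that holds its "fn" and its "kwargs", one argument or row to a line. step_arm: Moves the arm, as the interface text tells. Its arguments: {"type":"object","properties":{"motion":{"type":"array","items":{"type":"object","properties":{"dr":{"type":"array","items":{"type":"number"}},"slide":{"type":"array","items":{"type":"number"}},"jaw":{"type":"number"}}}}},"required":["motion"]}

```bash
mkdir -p pics
python3 - <<'E'
from bench import arm, optics
import cv2, numpy as np
for n in("scene","top"):
    im=optics.get_image(n); cv2.imwrite(f"pics/{n}0.png",im)
    c=optics.camera_info(n); print(n,c)
s=arm.read_state(); print({k:np.round(v,3) for k,v in s.items()})
E
```

```text
scene {'camera_matrix': array([[430.92099743,   0.        , 252.02181538],
       [  0.        , 430.92099743, 185.50176163],
       [  0.        ,   0.        ,   1.        ]]), 'view': array([[-5.85214803e-01,  8.10873871e-01, -2.68331941e-03,
         2.93615108e+02],
       [-5.15513356e-01, -3.69492122e-01,  7.73124538e-01,
         2.35533989e+02],
       [ 6.25915022e-01,  4.53827211e-01,  6.34248570e-01,
        -1.19639912e+03],
       [ 0.00000000e+00,  0.00000000e+00,  0.00000000e+00,
         1.00000000e+00]])}
top {'camera_matrix': array([[360.87272578,   0.        , 259.31026122],
       [  0.        , 360.87272578, 185.37451584],
       [  0.        ,   0.        ,   1.        ]]), 'view': array([[-1.18583462e-02, -9.99670646e-01,  2.27591680e-02,
         2.86241880e+01],
       [ 9.86369487e-01, -7.95879573e-03,  1.64352951e-01,
        -5.59021281e+02],
       [-1.64117686e-01,  2.43979031e-02,  9.86139000e-01,
        -6.65581286e+02],
       [ 0.00000000e+00,  0.00000000e+00,  0.00000000e+00,
         1.00000000e+00]])}
{'clock': np.float64(0.1), 'joints': array([ 1.413,  0.385,  0.007, -0.   , -1.194, -0.259]), 'joint_vel': array([ 0.   , -0.001,  0.004,  0.   , -0.001,  0.001]), 'joint_efforts': array([-1.0000e-03, -3.9332e+01,  1.8893e+01,  4.1980e+00, -3.0000e-03,
        0.0000e+00]), 'position': array([252.797, 571.02 , 230.344]), 'ee_rot': array([ 0.978, -0.207, -0.   ,  0.001]), 'contact_force': array([-0.155, -0.751,  0.404]), 'wrist_torque': array([-0.002, -0.039, -0.002]), 'grasp_force': np.float64(0.0), 'gripper_width': np.float64(85.269)}
```

View pics/scene0.png

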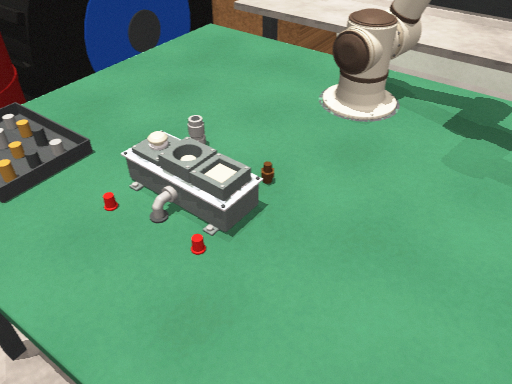

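View pics/top0.png

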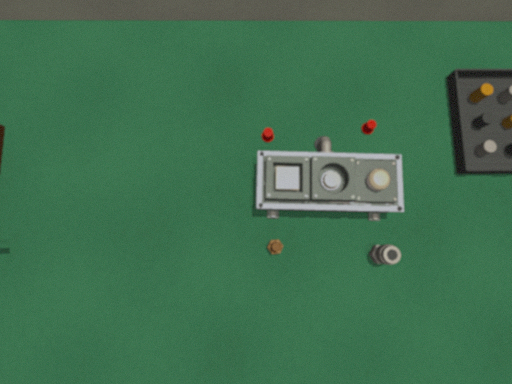

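The scene view shows the stop mushroom at about (158,139), the reset well at (188,157) and the start key at (221,174). The top view has start at (288,178), reset at (331,180) and stop at (378,180). The fittings all stand clear of the box. Next I measure the ivory faces in both views.

```bash
cat > h.py <<'E'
import numpy as np, cv2
from bench import arm, optics
def ray(n,u,v):
    c=optics.camera_info(n);K=c["camera_matrix"];V=c["view"];R=V[:3,:3];t=V[:3,3]
    d=np.linalg.inv(K)@[u,v,1]; d=R.T@(d*[1,-1,-1]); return -R.T@t,d
def plane(n,uv,z):
    o,d=ray(n,*uv); return o+d*(z-o[2])/d[2]
def tri(a,b):
    A=np.zeros((3,3));r=np.zeros(3)
    for n,uv in(("scene",a),("top",b)):
        o,d=ray(n,*uv);d/=np.linalg.norm(d);P=np.eye(3)-np.outer(d,d);A+=P;r+=P@o
    return np.linalg.solve(A,r)
def blobs(im,x0,y0,x1,y1,th):
    hsv=cv2.cvtColor(im,cv2.COLOR_BGR2HSV)[y0:y1,x0:x1]
    m=((hsv[...,2]>th)).astype(np.uint8)
    n,l,st,ce=cv2.connectedComponentsWithStats(m,connectivity=4)
    return [(st[i].tolist(),np.round(ce[i]+[x0,y0],2).tolist()) for i in range(1,n) if st[i,4]>40]
E
python3 - <<'E'
from h import *
im=cv2.imread("pics/scene0.png");t=cv2.imread("pics/top0.png")
print(blobs(im,120,110,270,220,190)); print(blobs(t,262,158,398,202,150));print(blobs(t,262,158,398,202,180))
a=cv2.resize(im[120:230,110:270],None,fx=4,fy=4,interpolation=cv2.INTER_CUBIC)
b=cv2.resize(t[130:230,250:410],None,fx=4,fy=4,interpolation=cv2.INTER_CUBIC)
cv2.imwrite("pics/a.png",a);cv2.imwrite("pics/b.png",b)
E
```

```text
[([68, 5, 15, 7, 52], [194.83, 117.94]), ([27, 20, 35, 13, 221], [159.14, 136.48]), ([1, 38, 142, 62, 1075], [192.64, 182.0]), ([61, 45, 15, 7, 77], [187.92, 157.74]), ([84, 53, 33, 20, 352], [220.29, 172.87]), ([44, 76, 11, 8, 46], [169.91, 188.93]), ([33, 81, 17, 18, 129], [159.84, 198.8])]
[([14, 8, 23, 24, 511], [287.02, 177.48]), ([108, 11, 20, 20, 307], [379.68, 178.35]), ([59, 12, 20, 20, 270], [331.21, 179.17])]
[([15, 9, 21, 21, 421], [286.99, 177.48]), ([112, 13, 14, 14, 141], [380.51, 177.85]), ([64, 14, 14, 14, 147], [331.88, 178.54])]
```

View pics/a.png

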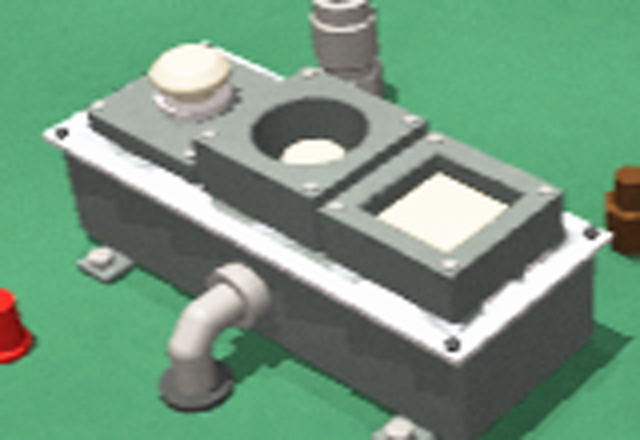

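View pics/b.png

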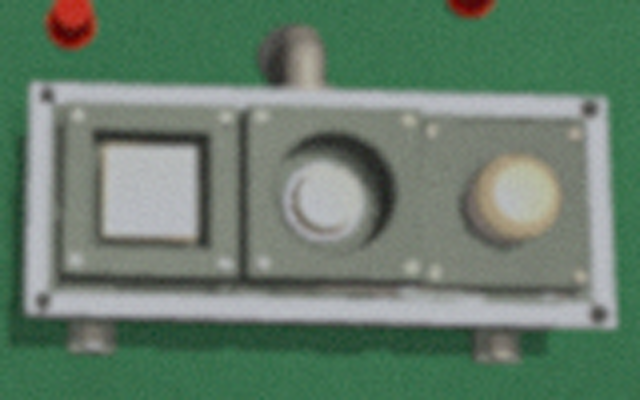

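Run:
```python
from h import *
for nm,z,a,b in(("start",92,(220.3,172.9),(287.0,177.4)),("reset",86,None,(332.2,178.3)),("stop~",105,(157.5,137.5),(378.7,178.7))):
    print(nm,"top",plane("top",b,z).round(1), "" if a is None else (plane("scene",a,z).round(1),tri(a,b).round(1)))
f=lambda p,o:((p[0]+.5)/4+o[0]-.5,(p[1]+.5)/4+o[1]-.5)
print("lid screws top",[plane("top",f(p,(250,130)),72)[:2].round(1).tolist() for p in((47,95),(589,108),(598,315),(42,301))])
print("well rim scene",plane("scene",f((310,126),(110,120)),102).round(1), "rim top",plane("top",f((339,191),(250,130)),102).round(1))
# unit block screws: start z98, reset z102
print("start blk top",np.mean([plane("top",f(p,(250,130)),98) for p in((78,116),(227,118),(226,264),(75,261))],0).round(1),
 "scene",np.mean([plane("scene",f(p,(110,120)),98) for p in((338,206),(435,140),(545,190),(449,265))],0).round(1))
print("reset blk top",np.mean([plane("top",f(p,(250,130)),102) for p in((262,117),(409,121),(411,268),(263,263))],0).round(1),
 "scene",np.mean([plane("scene",f(p,(110,120)),102) for p in((207,134),(309,74),(411,121),(311,188))],0).round(1))
for n,(p,q) in {"cap":((198,243),(268,134)),"cap2":((110,200),(370,126)),"adp":((268,171),(276,247)),"coup":((196,122),(390,254))}.items(): print(n,tri(p,q).round())
```

```text
start top [566.2 -27.3  92. ] (array([567.3, -24.4,  92. ]), array([566. , -26.7,  90.3]))
reset top [ 564.9 -112.7   86. ] 
stop~ top [ 560.  -193.6  105. ] (array([ 563.2, -188.7,  105. ]), array([ 560. , -193.9,  101.7]))
lid screws top [[617.4, 19.0], [609.4, -244.1], [508.6, -240.8], [517.7, 22.6]]
well rim scene [ 561.  -111.2  102. ] rim top [ 563.7 -113.1  102. ]
start blk top [566.  -27.7  98. ] scene [565.  -26.4  98. ]
reset blk top [ 563.4 -111.9  102. ] scene [ 562.3 -110.2  102. ]
cap [673.   4.  15.]
cap2 [ 689. -213.   17.]
adp [438.  -7.  24.]
coup [ 422. -219.   62.]
```

```bash
cat >> h.py <<'E'
from scipy.spatial.transform import Rotation as Ro
def plan(x,y,z,yaw=None):
    s=arm.read_state();R=Ro.from_quat(s["ee_rot"]);M=R.as_matrix()
    print("t",round(s["clock"],2),"pos",s["position"].round(1),"F",s["contact_force"].round(1),"w",round(s["gripper_width"],1))
    print("slide",R.inv().apply(np.array([x,y,z])-s["position"]).round(1),"x-axis yaw deg",np.degrees(np.arctan2(M[1,0],M[0,0])).round(1),"tilt",M[2].round(3))
E
python3 -c "
from h import *
plan(563,-111,231)"
```

```text
t 0.1 pos [252.8 571.  230.3] F [-0.2 -0.8  0.4] w 85.3
slide [5.598e+02 4.980e+02 4.000e-01] x-axis yaw deg -23.9 tilt [ 0.     0.002 -1.   ]
```

Emit:
{"fn": "step_arm", "kwargs": {
  "motion": [
    {"slide": [46,41,0],"dr": [0,0,-0.4],"jaw": 0},
    {"slide": [92,82,0],"dr": [0,0,-0.8],"jaw": 0},
    {"slide": [138,123,0],"dr": [0,0,-1.2],"jaw": 0},
    {"slide": [184,164,0],"dr": [0,0,-1.6],"jaw": 0},
    {"slide": [230,205,0],"dr": [0,0,-2.0],"jaw": 0},
    {"slide": [276,246,0],"dr": [0,0,-2.4],"jaw": 0},
    {"slide": [322,287,0],"dr": [0,0,-2.78],"jaw": 0},
    {"slide": [366,326,0],"dr": [0,0,-2.78],"jaw": 0}
  ]
}}

```text
clock: 1.1
position: [455.9, 123.2, 231.3]
ee_rot: [1.0, -0.014, -0.0, -0.0]
contact_force: [0.7, -0.5, -0.1]
gripper_width: -0.1
grasp_force: 0.0
```

```bash
python3 -c "
from h import *
plan(563,-111,150)"
```

```text
t 1.1 pos [455.9 123.2 231.3] F [ 0.7 -0.5 -0.1] w -0.1
slide [113.7 231.1  81.2] x-axis yaw deg -1.6 tilt [-0. -0. -1.]
```

Emit:
{"fn": "step_arm", "kwargs": {
  "motion": [
    {"slide": [25,52,0],"dr": [0,0,0],"jaw": 0},
    {"slide": [50,104,0],"dr": [0,0,0],"jaw": 0},
    {"slide": [75,156,0],"dr": [0,0,0],"jaw": 0},
    {"slide": [100,206,0],"dr": [0,0,0],"jaw": 0},
    {"slide": [114,232,30],"dr": [0,0,0],"jaw": 0},
    {"slide": [114,232,60],"dr": [0,0,0],"jaw": 0},
    {"slide": [114,232,80],"dr": [0,0,0],"jaw": 0},
    {"slide": [114,232,80],"dr": [0,0,0],"jaw": 0}
  ]
}}

```text
clock: 2.1
position: [561.6, -110.1, 149.2]
ee_rot: [1.0, -0.015, -0.003, 0.0]
contact_force: [0.3, 0.7, 0.4]
gripper_width: -0.1
grasp_force: 0.0
```

Run:
```python
from h import *
plan(563,-111,86)
a=optics.get_image("scene")[60:230,110:270];b=optics.get_image("top")[90:260,240:420]
cv2.imwrite("pics/c.png",np.hstack([cv2.resize(a,(380,404)),cv2.resize(b,(420,404))]))
```

```text
t 2.1 pos [ 561.6 -110.1  149.2] F [0.3 0.7 0.4] w -0.1
slide [ 1.8  0.8 63.2] x-axis yaw deg -1.7 tilt [-0.005  0.    -1.   ]
```

View pics/c.png

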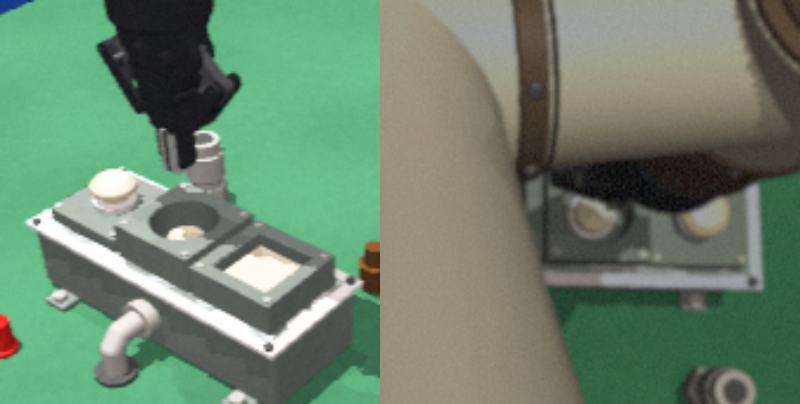

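The gripper is shut over the well, with the fingertips at about (178,168) in the left crop. The stop mushroom is well clear of the knuckles. I'll descend to just inside the rim.

Emit:
{"fn": "step_arm", "kwargs": {
  "motion": [
    {"slide": [1,0.5,10],"dr": [0,0,0],"jaw": 0},
    {"slide": [1,0.5,22],"dr": [0,0,0],"jaw": 0},
    {"slide": [1,0.5,34],"dr": [0,0,0],"jaw": 0},
    {"slide": [1,0.5,42],"dr": [0,0,0],"jaw": 0},
    {"slide": [1,0.5,48],"dr": [0,0,0],"jaw": 0},
    {"slide": [1,0.5,54],"dr": [0,0,0],"jaw": 0},
    {"slide": [1,0.5,58],"dr": [0,0,0],"jaw": 0},
    {"slide": [1,0.5,58],"dr": [0,0,0],"jaw": 0}
  ]
}}

```text
clock: 3.2
position: [563.8, -110.5, 93.1]
ee_rot: [1.0, -0.014, -0.0, 0.0]
contact_force: [-0.1, -0.6, 0.0]
gripper_width: -0.0
grasp_force: 0.0
```

Run:
```python
from h import *
plan(563,-111,79)
a=optics.get_image("scene")[90:230,110:270];b=optics.get_image("top")[90:260,240:420]
cv2.imwrite("pics/d.png",cv2.resize(a,(640,560)))
```

```text
t 3.2 pos [ 563.8 -110.5   93.1] F [-0.1 -0.6  0. ] w -0.0
slide [-0.8  0.5 14.1] x-axis yaw deg -1.6 tilt [-0.001  0.    -1.   ]
```

View pics/d.png

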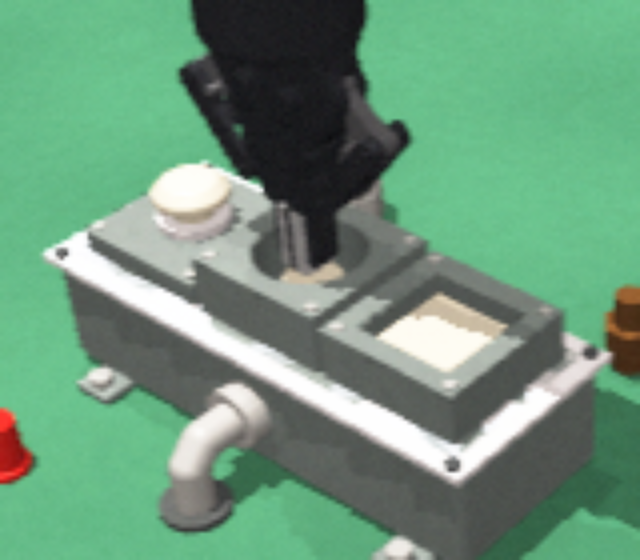

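The fingertip is inside the well, centred at about (305,245) in the crop, with no contact. Next I press in small steps.

Emit:
{"fn": "step_arm", "kwargs": {
  "motion": [
    {"slide": [-0.5,0.5,3],"dr": [0,0,0],"jaw": 0},
    {"slide": [-0.5,0.5,6],"dr": [0,0,0],"jaw": 0},
    {"slide": [-0.5,0.5,8],"dr": [0,0,0],"jaw": 0},
    {"slide": [-0.5,0.5,10],"dr": [0,0,0],"jaw": 0},
    {"slide": [-0.5,0.5,12],"dr": [0,0,0],"jaw": 0},
    {"slide": [-0.5,0.5,13],"dr": [0,0,0],"jaw": 0},
    {"slide": [-0.5,0.5,14],"dr": [0,0,0],"jaw": 0},
    {"slide": [-0.5,0.5,14],"dr": [0,0,0],"jaw": 0}
  ]
}}

```text
clock: 4.3
position: [563.3, -111.0, 79.3]
ee_rot: [1.0, -0.014, -0.0, 0.0]
contact_force: [-1.3, -0.5, 3.9]
gripper_width: 0.0
grasp_force: 1.5
```

Emit:
{"fn": "step_arm", "kwargs": {
  "motion": [
    {"slide": [0,0,0.5],"dr": [0,0,0],"jaw": 0},
    {"slide": [0,0,1],"dr": [0,0,0],"jaw": 0},
    {"slide": [0,0,1.2],"dr": [0,0,0],"jaw": 0},
    {"slide": [0,0,1.2],"dr": [0,0,0],"jaw": 0},
    {"slide": [0,0,1.2],"dr": [0,0,0],"jaw": 0},
    {"slide": [0,0,1.2],"dr": [0,0,0],"jaw": 0},
    {"slide": [0,0,1.2],"dr": [0,0,0],"jaw": 0},
    {"slide": [0,0,1.2],"dr": [0,0,0],"jaw": 0}
  ]
}}

```text
clock: 5.3
position: [563.4, -111.0, 79.0]
ee_rot: [1.0, -0.014, 0.0, 0.0]
contact_force: [-4.5, 0.9, 7.8]
gripper_width: -0.3
grasp_force: 3.9
```

The button bottomed at 79.0 mm with 7.8 N, so it is fully in. I'll retract straight up, then move over the start key.

Emit:
{"fn": "step_arm", "kwargs": {
  "motion": [
    {"slide": [0,0,-10],"dr": [0,0,0],"jaw": 0},
    {"slide": [0,0,-30],"dr": [0,0,0],"jaw": 0},
    {"slide": [0,0,-52],"dr": [0,0,0],"jaw": 0},
    {"slide": [0,0,-52],"dr": [0,0,0],"jaw": 0},
    {"slide": [0,-30,-52],"dr": [0,0,0],"jaw": 0},
    {"slide": [0,-60,-52],"dr": [0,0,0],"jaw": 0},
    {"slide": [0,-84,-52],"dr": [0,0,0],"jaw": 0},
    {"slide": [0,-84,-52],"dr": [0,0,0],"jaw": 0}
  ]
}}

```text
clock: 6.3
position: [565.6, -25.7, 129.2]
ee_rot: [1.0, -0.013, -0.001, -0.0]
contact_force: [0.2, 0.2, 0.5]
gripper_width: -0.2
grasp_force: 0.0
```

Run:
```python
from h import *
plan(565.7,-27,92)
a=optics.get_image("scene")[90:230,110:270]
cv2.imwrite("pics/e.png",cv2.resize(a,(640,560)))
```

```text
t 6.3 pos [565.6 -25.7 129.2] F [0.2 0.2 0.5] w -0.2
slide [ 0.1  1.3 37.2] x-axis yaw deg -1.5 tilt [-0.001 -0.    -1.   ]
```

View pics/e.png

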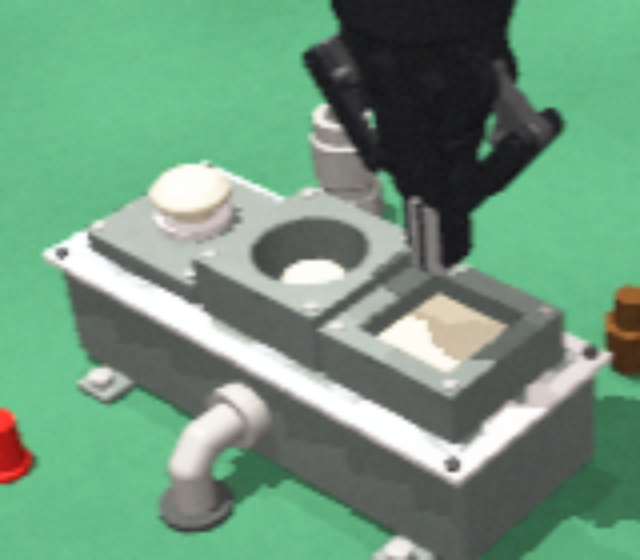

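The reset button is back out, with its face at about (313,272) in the crop. The fingertip hovers over the start key. I'll go down and press.

Emit:
{"fn": "step_arm", "kwargs": {
  "motion": [
    {"slide": [0,0.5,14],"dr": [0,0,0],"jaw": 0},
    {"slide": [0,0.5,26],"dr": [0,0,0],"jaw": 0},
    {"slide": [0,0.5,33],"dr": [0,0,0],"jaw": 0},
    {"slide": [0,0.5,37],"dr": [0,0,0],"jaw": 0},
    {"slide": [0,0.5,40],"dr": [0,0,0],"jaw": 0},
    {"slide": [0,0.5,43],"dr": [0,0,0],"jaw": 0},
    {"slide": [0,0.5,45],"dr": [0,0,0],"jaw": 0},
    {"slide": [0,0.5,45],"dr": [0,0,0],"jaw": 0}
  ]
}}

```text
clock: 7.35
position: [566.1, -27.4, 85.2]
ee_rot: [1.0, -0.014, 0.0, -0.0]
contact_force: [0.5, -0.0, 0.7]
gripper_width: -0.4
grasp_force: 0.0
```

Emit:
{"fn": "step_arm", "kwargs": {
  "motion": [
    {"slide": [0,0,0.5],"dr": [0,0,0],"jaw": 0},
    {"slide": [0,0,1],"dr": [0,0,0],"jaw": 0},
    {"slide": [0,0,1.2],"dr": [0,0,0],"jaw": 0},
    {"slide": [0,0,1.2],"dr": [0,0,0],"jaw": 0},
    {"slide": [0,0,1.2],"dr": [0,0,0],"jaw": 0},
    {"slide": [0,0,1.2],"dr": [0,0,0],"jaw": 0},
    {"slide": [0,0,1.2],"dr": [0,0,0],"jaw": 0},
    {"slide": [0,0,1.2],"dr": [0,0,0],"jaw": 0}
  ]
}}

```text
clock: 8.35
position: [566.1, -27.4, 85.1]
ee_rot: [1.0, -0.014, 0.0, -0.0]
contact_force: [-2.1, 1.1, 6.9]
gripper_width: -0.1
grasp_force: 3.3
```

Bottomed at 85.1 mm, and the force had dropped as the key snapped in. I'll retract and check.

Emit:
{"fn": "step_arm", "kwargs": {
  "motion": [
    {"slide": [0,0,-10],"dr": [0,0,0],"jaw": 0},
    {"slide": [0,0,-30],"dr": [0,0,0],"jaw": 0},
    {"slide": [0,0,-70],"dr": [0,0,0],"jaw": 0},
    {"slide": [0,0,-110],"dr": [0,0,0],"jaw": 0},
    {"slide": [0,-40,-130],"dr": [0,0,0],"jaw": 0},
    {"slide": [0,-90,-130],"dr": [0,0,0],"jaw": 0},
    {"slide": [0,-140,-130],"dr": [0,0,0],"jaw": 0},
    {"slide": [0,-140,-130],"dr": [0,0,0],"jaw": 0}
  ]
}}

```text
clock: 9.35
position: [570.0, 115.4, 214.1]
ee_rot: [1.0, -0.012, 0.0, -0.0]
contact_force: [0.2, -0.2, -0.1]
gripper_width: -0.2
grasp_force: 0.0
```

Run:
```python
from h import *
plan(565.7,-27,92)
i=optics.get_image("scene");p=cv2.imread("pics/scene0.png")
for im in(p,i):
  print([b for b in blobs(im,120,110,270,220,190)])
f=lambda x:cv2.resize(x[100:260,95:285],(400,337))
cv2.imwrite("pics/f.png",np.hstack([f(p),f(i)]))
```

```text
t 9.35 pos [570.  115.4 214.1] F [ 0.2 -0.2 -0.1] w -0.2
slide [ -0.8 142.5 122. ] x-axis yaw deg -1.4 tilt [ 0.001 -0.001 -1.   ]
[([68, 5, 15, 7, 52], [194.83, 117.94]), ([27, 20, 35, 13, 221], [159.14, 136.48]), ([1, 38, 142, 62, 1075], [192.64, 182.0]), ([61, 45, 15, 7, 77], [187.92, 157.74]), ([84, 53, 33, 20, 352], [220.29, 172.87]), ([44, 76, 11, 8, 46], [169.91, 188.93]), ([33, 81, 17, 18, 129], [159.84, 198.8])]
[([0, 0, 150, 101, 7053], [201.29, 146.12]), ([0, 49, 50, 61, 1179], [135.66, 196.28]), ([44, 76, 12, 9, 58], [170.4, 189.41]), ([48, 104, 20, 6, 76], [176.89, 217.09])]
```

View pics/f.png

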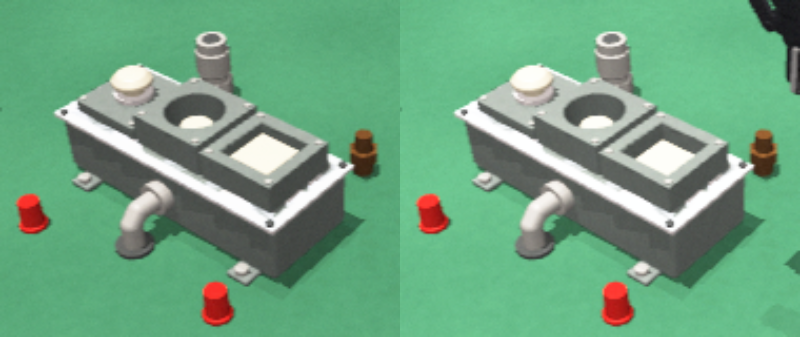

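The start key now sits visibly deeper, at about (660,152) in the right-hand picture. The reset is out, the fittings have not moved, and the arm is clear at top right. I'm handing in.

```bash
python3 -c "
from bench import arm
print(arm.job_done())"
```

```text
the job is handed in; nothing more can be done
None
```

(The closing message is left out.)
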